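Lift the freshly varnished sign by a spring clip

ROBOT

A 6-joint arm with a two-finger parallel gripper is mounted at the origin on a cart in front of the work surface, level with it; the furniture and walls round the work are solid. World frame = base frame: x ahead of the robot, y to its left, z up, the work surface at z = 0. Lengths are in mm, angles in rad, forces in N, time in s.
With the tool pointing down it reaches from about 300 to 775 mm from the base axis. Payload 14.6 kg.
Tool frame: the origin (TCP) lies midway between the tips of the shut fingers; the grasp point (between the pads) lies 19 mm behind it; z points along the fingers, y is the line along which they close (so a half turn about z gives the same grasp; the last joint's range is limited). The gripper opens to 94 mm and grips with 3 to 60 N. Pads are 16 mm wide; open, the fingers measure 119 mm over their backs; the gripper's body (75 mm by 177 mm) begins 78 mm behind the grasp point.
Start: joints at [1.243, 0.3, 1.521, -0, 1.321, -0.067], TCP at [141.817, 531.392, 205.446] pointing down, gripper open.
Joint ranges: [-3.03, 3.03], [-0.79, 2.21], [0.23, 2.52], [-1.04, 4.18], [0, 3.07], [-2.55, 2.55]. Speed limits (rad/s): [2.22, 2.22, 2.57, 3.14, 3.14, 3.14].

INTERFACE

Orientations are given as [roll, pitch, yaw] about the fixed x, y, z axes, in that order (R = Rz(yaw) Ry(pitch) Rx(roll)).
In Python, from cell import manip, camera gives the robot as it stands.
- The arm moves only by the tool move_arm, never from a script. Its arguments are lists of equal length, an entry for each row: "dp": the shift along the world's x, y, z in mm, a list of three; "rotation": the turn, a rotation vector about the world's x, y, z in rad, a list of three; "hand": the opening, from 0 (shut) to 1 (fully open). A call has 1 to 10 rows; each row shifts and turns the commanded pose from where the row before left it; what a row does not reach is not made up. A row lasts 1/8 s, in which the tool goes at most 62.5 mm and 10.7 degrees, less where a joint would pass 70% of its speed; a pose out of reach is approached as far as the arm can. A call with a gripper value outside its range is refused whole. The fingers move at their own pace and stop on an object; "newtons" is the grip in N (left out, the last holds). Time passes only in rows, so rows that do not move let the fingers close. It gives the time, the measured TCP pose, the force, the opening and the grip force at its end, in the units of the state.
- manip.read_state(): the state, without advancing time (a new reading comes with each control period).
- camera(name): name is "scene" or "top" or "wrist"; returns a dict with "image" (480x640x3 uint8, red, green, blue), "fx", "fy", "cx", "cy" (pixels), "R" (3x3) and "t" (3): a world point X has camera coordinates R X + t; the wrist camera has in their place "mount" (4x4, takes a point from camera to tool coordinates, whose origin is the TCP and whose axes are the flange's). Camera axes: x right, y down, z forward; pixel columns grow to the right and rows downward; lengths in mm; the calibration is good to about 2 mm. A picture is of the moment at which its call begins: read the wrist's pose just before it. There is no depth.
- manip.sign_off(): hands the job in; it is judged then, once.
The state is a dict: "clock": time; "joints": joint angles; "qd": joint speeds; "effort": joint torques, N m; "eef_pos": TCP position; "eef_rot": TCP orientation; "wrist_force": force on the tool from outside, world axes, zero at the start; "moment": the same for the moment, N m; "finger_gap": finger opening in mm; "finger_force": force on a finger pad.
Only numpy, scipy, OpenCV 4.12 (cv2) and the standard library are available. Lean on these libraries where they do the work, as an engineer would, in place of code of your own. Each camera call takes 0.05 s, during which the arm holds its last target. There are 200 camera calls.

TASK

The half-round sign standing on the table has just been varnished and must not be touched by the gripper. Take the spring clip off its strip, clip it onto the middle of the sign's top edge while the sign stands on the table, then lift the sign by the clip about 10 cm clear of the table and finish holding it there in the air, level and steady, with only the clip carrying the sign and the gripper holding only the clip. Leave the glue bottle, the rubber stamp, the ink pad and the tape roll where they are.

Things in the scene. Friction and masses are not known exactly. Their poses are not given: they have to be found in the camera images.
- sign: Half-round plywood sign, about 60 g, standing upright on two feet. Board 6 mm thick (its x), 152 mm wide (y), 66 mm high at the middle of its arched top edge, which is nearly flat within 15 mm of the middle. Feet at y = +-50 mm: 50 mm long in x, 16 mm wide, 8 mm high. Origin: centre of the underside, z up. Wet varnish: the gripper must not touch it.
- clip: Wooden spring clip, 55 g, 88 mm high, jaws down, at the start clamped on the strip's top edge. Origin: between the jaw tips as closed on a 6 mm board; z up to the levers, y along the hinge pin (at z = 42 mm), x across the jaws (the board's thickness). The frame is that of the +x half, which carries the cheeks; squeezed evenly, it tilts by half the joint value.
- clip_levers (a point): Grip point between the two levers, z = 76 mm in the clip's frame. Levers: 30 mm wide in y, z = 47 to 88 mm, splayed; outer faces 38 mm apart at the top. Squeezed along x (about 12 N) they open the jaws, up to a hard stop where they are parallel and 23 mm apart outside. Let go, the clip snaps shut with about 7 N.
- clip_cheeks (a point): Grip point between the clip's two steel side cheeks, z = 52 mm in its frame. Cheeks: 16 mm wide in x, z = 32 to 62 mm, outer faces at y = +-19 mm (38 mm over both). Gripped across these, along y, the clip can be lifted without opening it.
- clip_mouth (a point): Point between the jaw pads, z = 10 mm in the clip's frame. Pads: z = 0 to 20 mm, 26 mm wide in y. A board can enter up to 38 mm, as far as the pin; 18 mm is a good bite. Fully open, the mouth is 19 mm wide at the tips and 13 mm at the top of the pads.
- clip_jaw (a joint): Hinge of the clip, rad: 0 when closed on a 6 mm board, -0.13 fully closed and empty, 0.32 fully squeezed open. Sprung towards closed (0.25 N m at 0, 0.38 N m at 0.32).
- clip_strip: Fixed plywood strip standing in a wooden foot, on which the clip is parked. Upright 6 mm thick (x), 120 mm wide (y), top edge 60 mm above the table; foot 56 x 130 mm, 12 mm high. The clip sits within 35 mm of its middle, jaws reaching 16 mm down over the top edge. Origin: centre of the underside.
- glue_bottle: Glue bottle, 40 mm across, 101 mm high, upright. Origin: centre of the underside. Bystander.
- rubber_stamp: Wooden rubber stamp with a turned knob, 32 x 48 x 67 mm. Origin: centre of the underside. Bystander.
- ink_pad: Closed flat tin ink pad, 57 x 87 x 17 mm. Origin: centre of the underside. Bystander.
- tape_roll: Paper tape roll lying flat, 52 mm across, 18 mm high. Origin: centre of the underside. Bystander.

How it is judged (in metres and radians):
On the way:
1. the closed clip grips the middle of the top edge of the sign, which still stands on the table (x of clip_mouth in the frame of sign between -0.01 and 0.01 m and y of clip_mouth in the frame of sign between -0.025 and 0.025 m and z of clip_mouth in the frame of sign between 0.025 and 0.074 m and value of joint clip_jaw between -0.06 and 0.08 rad and contact force between clip and sign above 2 N and angle between the x axis of clip and the x axis of sign, either way round below 0.3 rad and height (world z) of sign below 0.015 m and angle between sign's own z axis and vertical below 0.15 rad), for 0.2 s.
At the end, for the whole second after the job is handed in: The gripper holds the clip; the closed clip (-0.06 to 0.08 rad) grips the top edge squarely within 25 mm of its middle; the sign hangs 60 to 200 mm above the table, upright within 0.14 rad, slower than 20 mm/s and 0.15 rad/s, touched by no finger, strip or bystander (x of clip_mouth in the frame of sign between -0.01 and 0.01 m and y of clip_mouth in the frame of sign between -0.025 and 0.025 m and z of clip_mouth in the frame of sign between 0.025 and 0.074 m and value of joint clip_jaw between -0.06 and 0.08 rad and contact force between clip and sign above 2 N and angle between the x axis of clip and the x axis of sign, either way round below 0.3 rad and height (world z) of sign between 0.06 and 0.2 m and angle between sign's own z axis and vertical below 0.14 rad and linear speed of sign below 0.02 m/s and angular speed of sign below 0.15 rad/s and contact force between the fingers and clip above 1 N and contact force between the fingers and sign below 0.5 N and contact force between each of sign, clip and clip_strip below 0.2 N and contact force between sign and glue_bottle below 0.2 N and contact force between sign and rubber_stamp below 0.2 N and contact force between sign and ink_pad below 0.2 N and contact force between sign and tape_roll below 0.2 N); the arm keeps its last pose, push and grip.
It fails at once if the gripper or arm touches the varnished sign (over 1 N) (contact force between any of the fingers, the arm and sign above 1 N).
It fails at once if the glue bottle is disturbed (moved over 30 mm) (distance of glue_bottle from where it was at the start of the episode above 0.03 m).
It fails at once if the rubber stamp is disturbed (moved over 30 mm) (distance of rubber_stamp from where it was at the start of the episode above 0.03 m).
It fails at once if the ink pad is disturbed (moved over 30 mm) (distance of ink_pad from where it was at the start of the episode above 0.03 m).
It fails at once if the tape roll is disturbed (moved over 30 mm) (distance of tape_roll from where it was at the start of the episode above 0.03 m).
It also fails if it takes over 51 s, if anything falls off the work surface, if the arm or the gripper's body presses on something with over 40 N, if the wrist force passes 120 N, or if a joint passes its speed limit or range.

## Working session

There is one attempt and no reset: what is moved stays moved. The work goes in short steps, Python scripts to look and compute and a tool call to move; the robot and the scene stay as the last step left them, time stands still between calls to the robot, and variables do not carry over. Pictures are saved under pics/ and viewed, at most 10 in all, crops included, and the job is handed in when it is done.

Besides the shell and the picture viewer there is one more tool, called as a command line: name --argument value ..., lists and objects as JSON in quotes. move_arm: Moves the arm, as the interface text tells. Its arguments: {"type":"object","properties":{"dp":{"type":"array","items":{"type":"array","items":{"type":"number"}}},"rotation":{"type":"array","items":{"type":"array","items":{"type":"number"}}},"hand":{"type":"array","items":{"type":"number"}},"newtons":{"type":"number"}},"required":["dp","rotation","hand"]}

```bash
mkdir -p pics
cat > h.py <<'E'
import numpy as np, cv2
from cell import manip, camera
def shot(n,f):
    s=manip.read_state(); c=camera(n); cv2.imwrite('pics/'+f,c['image'][:,:,::-1]); 
    if n=='wrist':
        from scipy.spatial.transform import Rotation as Ro
        Rt=Ro.from_euler('xyz',s['eef_rot']).as_matrix(); T=np.eye(4);T[:3,:3]=Rt;T[:3,3]=s['eef_pos']
        M=T@np.array(c['mount']); c['R']=M[:3,:3].T; c['t']=-c['R']@M[:3,3]
    np.savez('pics/'+f+'.npz',R=c['R'],t=c['t'],K=[c['fx'],c['fy'],c['cx'],c['cy']],image=c['image'])
    return c
def ld(f): return np.load('pics/'+f+'.npz')
def ray(c,u,v):
    fx,fy,cx,cy=c['K']; R=c['R'];t=c['t']
    return -R.T@t, R.T@np.array([(u-cx)/fx,(v-cy)/fy,1])
def onz(c,u,v,z):
    o,d=ray(c,u,v); return o+d*(z-o[2])/d[2]
def tri(c1,p1,c2,p2):
    o1,d1=ray(c1,*p1);o2,d2=ray(c2,*p2)
    s=np.linalg.lstsq(np.c_[d1,-d2],o2-o1,rcond=None)[0]
    a=o1+d1*s[0];b=o2+d2*s[1]; return (a+b)/2,np.linalg.norm(a-b)
E
python3 - <<'E'
from h import *
shot('scene','s0.png');shot('top','t0.png');shot('wrist','w0.png')
print(manip.read_state())
for f in('s0','t0'):
    c=ld(f+'.png');print(c['K'],-c['R'].T@c['t'])
E
```

```text
{'clock': 0.15, 'joints': array([ 1.24338726e+00,  3.00329305e-01,  1.52145921e+00, -7.40156513e-06,
        1.32069113e+00, -6.66055548e-02]), 'qd': array([ 2.52403713e-04, -1.22884801e-03, -1.41618248e-03,  3.52099301e-04,
       -2.00629503e-03,  4.09714578e-05]), 'effort': array([ 1.70590873e-03, -5.31960011e+01, -3.52819347e+01,  7.08360365e-02,
        2.35469715e-02, -9.28515897e-05]), 'eef_pos': array([141.76216562, 531.20187746, 205.0156625 ]), 'eef_rot': array([-3.14070715e+00, -5.18814867e-05,  2.88079096e+00]), 'wrist_force': array([0.12081025, 0.04908906, 0.39644685]), 'moment': array([ 0.03694578, -0.01159826, -0.01874987]), 'finger_force': 0.0, 'finger_gap': 93.80445910028344}
[580.33498173 580.33498173 306.92637696 237.43347376] [-196.55700394 -915.20181728  866.34299205]
[584.19653377 584.19653377 319.47446818 233.21871442] [ 441.18891054  -50.57302626 1165.7687221 ]
```

View pics/t0.png

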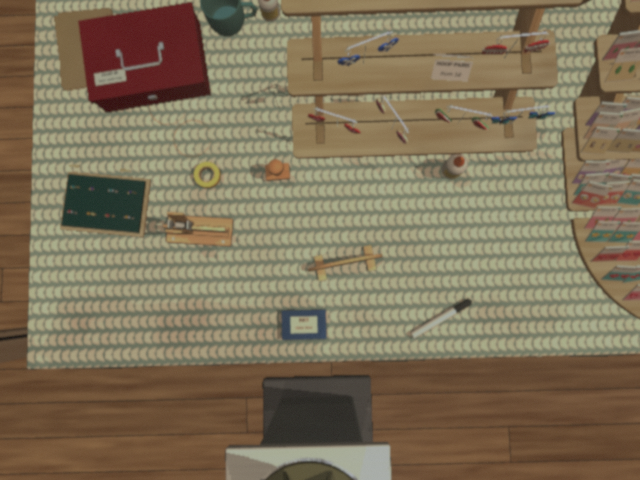

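View pics/s0.png

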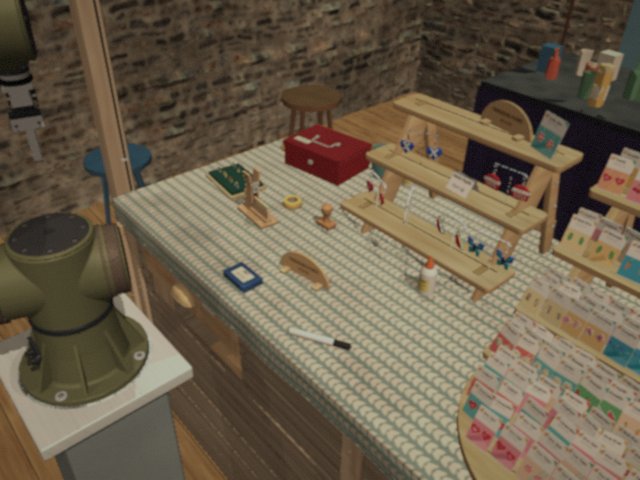

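The top view shows the strip near (200,230) with the clip at about (180,226), and the sign at (343,262). The scene view shows the clip at (255,190) and the sign at (305,268). I'll enlarge these areas.

Run:
```python
from h import *
t=ld('t0.png')['image'];s=ld('s0.png')['image']
def cr(i,x,y): return cv2.resize(i[y:y+75,x:x+100],(400,300),interpolation=cv2.INTER_CUBIC)
o=np.vstack([np.hstack([cr(t,140,190),cr(t,295,225)]),np.hstack([cr(s,210,155),cr(s,255,230)])])
cv2.imwrite('pics/c0.png',o[:,:,::-1])
for n in('t0.png','s0.png'):
    c=ld(n)
    print(n,-c['R'].T@c['t'])
c=ld('t0.png')
for n,p,z in [('strip foot corners',(167,217),12),('',(233,220),12),('',(232,245),12),('',(165,242),12),('signends',(308,268),20),('',(379,256),20),('glue',(457,166),90),('stamp',(277,170),40),('tape',(207,174),18),('ink',(304,324),17)]: print(n,onz(c,*p,z).round(0))
```

```text
t0.png [ 441.18891054  -50.57302626 1165.7687221 ]
s0.png [-196.55700394 -915.20181728  866.34299205]
strip foot corners [603. 269.  12.]
 [593. 137.  12.]
 [543. 139.  12.]
 [553. 273.  12.]
signends [493. -11.  20.]
 [ 513. -150.   20.]
glue [ 672. -296.   90.]
stamp [686.  45.  40.]
tape [687. 187.  18.]
ink [384.   0.  17.]
```

View pics/c0.png

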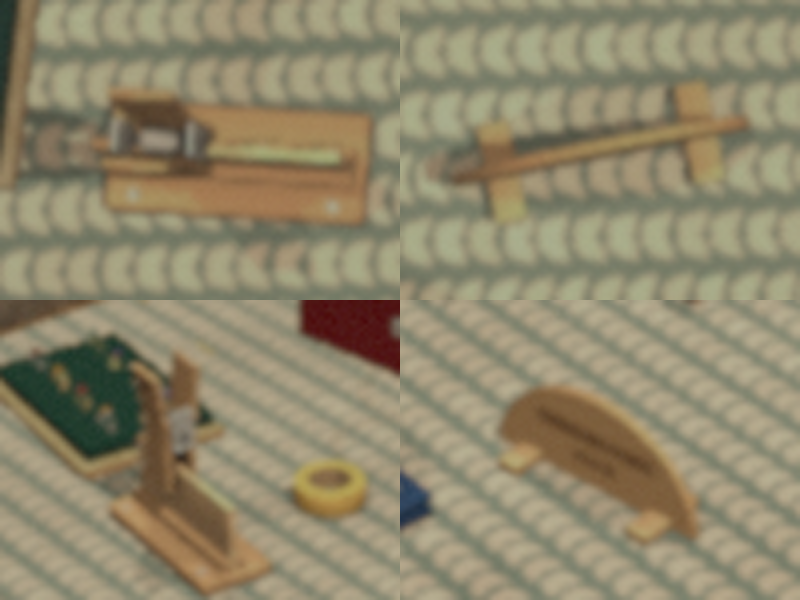

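The strip's foot is centred near (573,204) with yaw about -0.08. The sign is near (503,-80) with yaw about +0.14. Next I'll get the clip position and go above it.

Run:
```python
from h import *
t=ld('t0.png');s=ld('s0.png')
print(tri(t,(179.5,224),s,(255.5,187.5)), onz(t,179.5,224,96))
# sign ends (bottom corners of board ~z 8-10), top crop: left (445,178)->, right(748,122)
for p in((311.5-5+0,269.5),(382,255.5),(346.3,262.5)): print(onz(t,*p,10),onz(t,*p,63))
```

```text
(array([584.51042735, 223.96125578,  77.76866236]), np.float64(10.878801361217576)) [577.83218039 222.5835108   96.        ]
[490.59735613  -7.20613348  10.        ] [488.33163673  -9.19480584  63.        ]
[ 513.94840299 -157.27041301   10.        ] [ 510.61187637 -152.37759891   63.        ]
[502.15339557 -86.27522503  10.        ] [499.35775174 -84.63803197  63.        ]
```

move_arm --dp '[[55, -35, 5], [55, -35, 5], [55, -35, 5], [55, -35, 5], [55, -35, 5], [40, -35, 0], [40, -35, 0], [40, -30, 0], [20, -20, 0], [20, -10, 0]]' --rotation '[[0, 0, -0.15], [0, 0, -0.15], [0, 0, -0.15], [0, 0, -0.15], [0, 0, -0.15], [0, 0, -0.15], [0, 0, -0.15], [0, 0, -0.15], [0, 0, -0.15], [0, 0, -0.036]]' --hand '[1, 1, 1, 1, 1, 1, 1, 1, 1, 1]'

```text
clock: 1.4
eef_pos: [565.5, 232.8, 229.0]
eef_rot: [-3.141, 0.0, 1.491]
wrist_force: [-0.3, 0.3, 0.2]
finger_gap: 94.1
finger_force: 0.0
```

Run:
```python
from h import *
c=shot('wrist','w1.png');print(np.array(camera('wrist')['mount']).round(2), manip.read_state()['eef_pos'])
```

```text
[[  -0.     -0.97   -0.24   70.56]
 [   1.     -0.      0.      0.87]
 [  -0.     -0.24    0.97 -178.96]
 [   0.      0.      0.      1.  ]] [565.73079786 232.90263945 228.59898713]
```

View pics/w1.png

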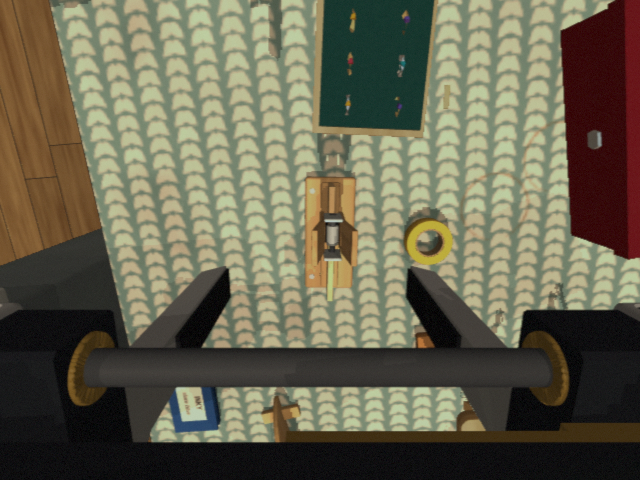

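The wrist view shows the strip foot (corners about (306,177) to (352,288)) and the clip with its cheeks at (332,217) and (332,254). The lever tops are at columns 313 and 356. Now to turn these into positions.

Run:
```python
from h import *
c=ld('w1.png')
for n,p,z in [('ch1',(333,217),105),('ch2',(333,256),105),('levL',(313,236),130),('levR',(356,236),130),('f1',(306,177),12),('f2',(355,178),12),('f3',(352,288),12),('f4',(307,287),12),('stripEnd',(330,300),60),('str other',(331,183),60)]: print(n,onz(c,*p,z).round(1))
i=c['image'][150:310,270:390]; cv2.imwrite('pics/c1.png',cv2.resize(i,None,fx=3.75,fy=3.75,interpolation=cv2.INTER_CUBIC)[:,:,::-1])
```

```text
ch1 [580.3 243.7 105. ]
ch2 [577.8 208.7 105. ]
levL [562.6 234.5 130. ]
levR [596.8 231.7 130. ]
f1 [556.4 272.2  12. ]
f2 [609.8 266.8  12. ]
f3 [599.2 138.5  12. ]
f4 [546.3 144.   12. ]
stripEnd [572.1 146.9  60. ]
str other [581.9 268.3  60. ]
```

View pics/c1.png

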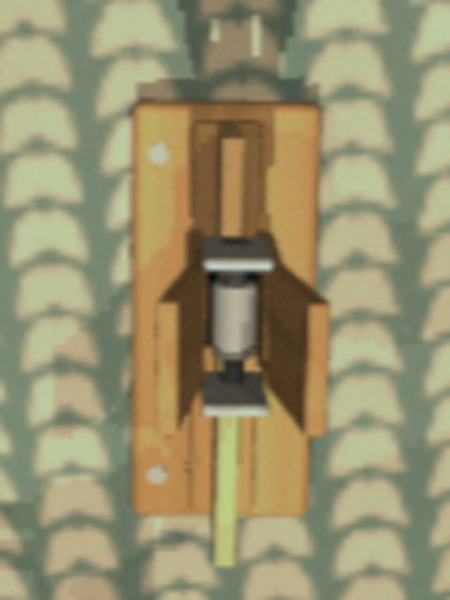

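Run:
```python
from h import *
c=ld('w1.png')
g=lambda x,y,z:onz(c,270+x/3.75,150+y/3.75,z).round(1)
for p in [(160,305),(160,435),(328,300),(328,437),(244,369)]: print(g(*p,132))
print('cheek',g(237,265,106),g(237,410,106),'strip axis at 60',g(232,140,60),g(225,565,60))
t=ld('t0.png'); print(t['R'].round(2))
```

```text
[562.7 238.8 132. ]
[560.3 210.  132. ]
[598.1 237.  132. ]
[596.4 206.6 132. ]
[579.4 223.3 132. ]
cheek [580.2 240.7 106. ] [577.7 206.  106. ] strip axis at 60 [582.4 264.1  60. ] [572.1 146.1  60. ]
[[-0.03 -1.   -0.02]
 [-0.99  0.03 -0.1 ]
 [ 0.1   0.01 -0.99]]
```

move_arm --dp '[[6.5, -5, -10], [7, -5, -20], [0, 0, -25], [0, 0, -25], [0, 0, -25], [0, 0, -12], [0, 0, 0]]' --rotation '[[0, 0, 0], [0, 0, 0], [0, 0, 0], [0, 0, 0], [0, 0, 0], [0, 0, 0], [0, 0, 0]]' --hand '[1, 1, 1, 1, 1, 1, 1]'

```text
clock: 2.38
eef_pos: [577.8, 224.1, 111.4]
eef_rot: [-3.14, 0.001, 1.495]
wrist_force: [0.9, 0.0, 0.1]
finger_gap: 93.8
finger_force: 0.0
```

move_arm --dp '[[1, -1, -11], [0, 0, 0], [0, 0, 0], [0, 0, 0], [0, 0, 0], [0, 0, 0], [0, 0, 0]]' --rotation '[[0, 0, 0], [0, 0, 0], [0, 0, 0], [0, 0, 0], [0, 0, 0], [0, 0, 0], [0, 0, 0]]' --hand '[1, 0.6, 0.4, 0.3, 0.2, 0.2, 0.2]' --newtons 40

```text
clock: 3.25
eef_pos: [579.1, 223.1, 101.4]
eef_rot: [-3.141, 0.0, 1.495]
wrist_force: [-1.9, 0.1, 1.0]
finger_gap: 37.3
finger_force: 0.7
```

move_arm --dp '[[0, 0, 0], [0, 0, 0], [0, 0, 0], [0, 0, 0], [0, 0, 0], [0, 0, 0]]' --rotation '[[0, 0, 0], [0, 0, 0], [0, 0, 0], [0, 0, 0], [0, 0, 0], [0, 0, 0]]' --hand '[0.1, 0.1, 0, 0, 0, 0]'

```text
clock: 4.0
eef_pos: [579.2, 223.1, 101.3]
eef_rot: [3.142, -0.0, 1.495]
wrist_force: [0.3, 0.3, -0.5]
finger_gap: 21.6
finger_force: 40.0
```

move_arm --dp '[[0, 0, 10], [0, 0, 20], [0, 0, 25], [0, 0, 30], [0, 0, 20], [0, 0, 0], [0, 0, 0]]' --rotation '[[0, 0, 0], [0, 0, 0], [0, 0, 0], [0, 0, 0], [0, 0, 0], [0, 0, 0], [0, 0, 0]]' --hand '[0, 0, 0, 0, 0, 0, 0]'

```text
clock: 4.88
eef_pos: [578.9, 223.0, 205.5]
eef_rot: [-3.141, 0.0, 1.495]
wrist_force: [0.3, 0.7, -0.8]
finger_gap: 21.4
finger_force: 40.0
```

Run:
```python
from h import *
c=shot('wrist','w2.png');d=shot('scene','s2.png');print(manip.read_state())
a=c['image'][120:320,200:440];b=d['image'][110:260,190:340]
o=np.hstack([cv2.resize(a,(480,400)),cv2.resize(b,(320,400)[:1]+(400,))])
a=cv2.resize(a,(400,333));b=cv2.resize(b,(400,400))
o=np.zeros((400,800,3),np.uint8);o[:333,:400]=a;o[:,400:]=b
cv2.imwrite('pics/c2.png',o[:,:,::-1])
```

```text
{'clock': 4.975, 'joints': array([ 3.08660299e-01,  4.59652116e-01,  1.30294274e+00, -3.43800666e-05,
        1.38062172e+00,  3.84687600e-01]), 'qd': array([-0.00048933,  0.00080361, -0.00348792,  0.0014107 ,  0.00098582,
       -0.00207241]), 'effort': array([ 1.25821657e-02, -6.36944246e+01, -3.64544606e+01,  7.38753914e-02,
       -1.41169271e-02,  3.88059931e-06]), 'eef_pos': array([578.8681933 , 222.97855623, 205.28172443]), 'eef_rot': array([-3.14010008e+00,  6.40693261e-04,  1.49477603e+00]), 'wrist_force': array([ 0.20858021,  0.10889759, -0.31229062]), 'moment': array([-0.12109405,  0.061218  ,  0.04339022]), 'finger_force': 39.98119354248047, 'finger_gap': 21.634556836526922}
```

View pics/c2.png

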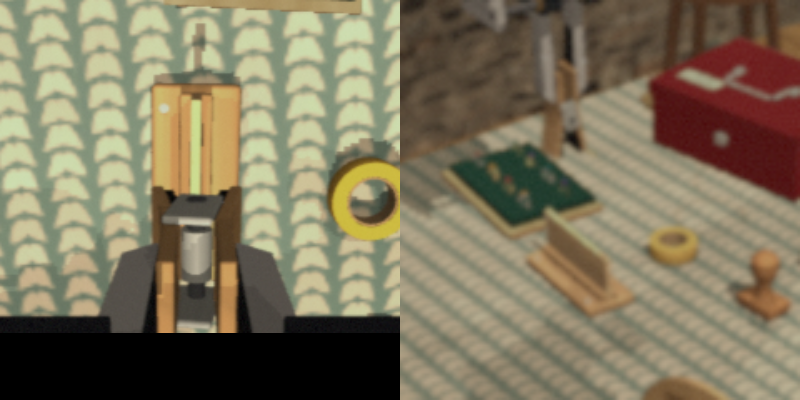

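The clip is held open and clear of the strip. Next I'll go near the sign with the camera over it.

move_arm --dp '[[-5, -20, 5], [-8, -45, 5], [-10, -50, 0], [-10, -50, 0], [-10, -50, 0], [-10, -50, 0], [-10, -50, 0], [-8, -35, 0], [-6, -23, 0], [0, 0, 0]]' --rotation '[[0, 0, 0.02], [0, 0, 0.02], [0, 0, 0.03], [0, 0, 0.03], [0, 0, 0.03], [0, 0, 0.03], [0, 0, 0.03], [0, 0, 0.03], [0, 0, 0], [0, 0, 0]]' --hand '[0, 0, 0, 0, 0, 0, 0, 0, 0, 0]'

```text
clock: 6.22
eef_pos: [501.7, -150.9, 215.8]
eef_rot: [-3.141, -0.0, 1.713]
wrist_force: [0.5, -1.0, -0.2]
finger_gap: 21.2
finger_force: 40.0
```

Run:
```python
from h import *
c=shot('wrist','w3.png');s=manip.read_state();print(s['eef_pos'],s['eef_rot'],s['finger_gap'])
```

```text
[ 501.99172117 -149.96752565  215.83402196] [-3.14089385e+00 -5.68335437e-04  1.71359613e+00] 21.492503066066327
```

View pics/w3.png

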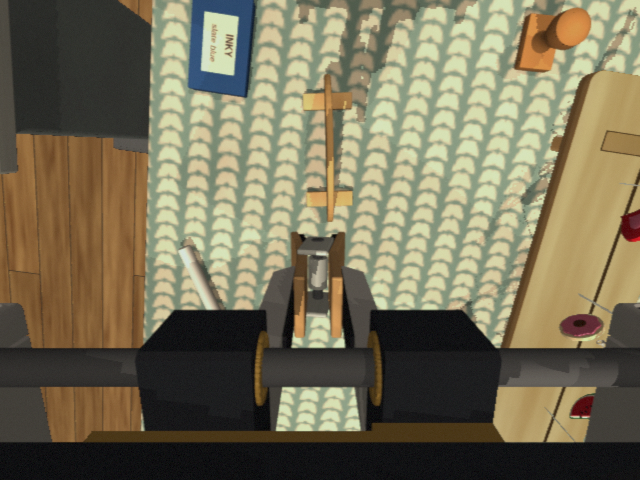

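The sign's feet are near (327,101) and (329,198), and the board runs from (327,76) to (331,220). The clip is held at column 318. I'll take one enlarged crop.

Run:
```python
from h import *
c=ld('w3.png');i=c['image'][65:230,290:370]
cv2.imwrite('pics/c3.png',cv2.resize(i,None,fx=3.6,fy=3.6,interpolation=cv2.INTER_CUBIC)[:,:,::-1])
print(c['K'])
```

```text
[358.34888442 358.34888442 317.85694434 236.49213375]
```

View pics/c3.png

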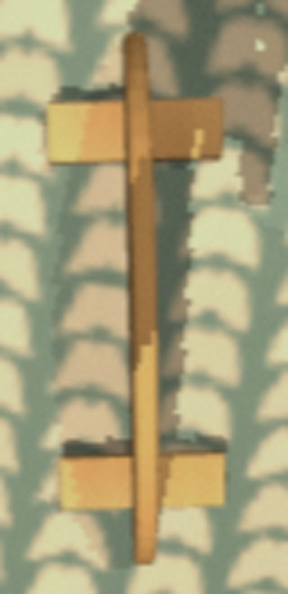

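Run:
```python
from h import *
c=ld('w3.png')
g=lambda x,y,z:onz(c,290+x/3.6,65+y/3.6,z)
F=np.mean([g(*p,8) for p in [(47,103),(222,98),(222,157),(47,162)]],0)
N=np.mean([g(*p,8) for p in [(60,457),(226,453),(225,505),(60,509)]],0)
C=(F+N)/2;d=F-N;print(F,N,np.linalg.norm(d),'ctr',C,'yaw',np.arctan2(-d[0],d[1]))
print('ends',g(134,35,8),g(144,562,8),(g(134,35,8)+g(144,562,8))/2)
for y in(260,330,400): print('top',g({260:142.5,330:144.5,400:146}[y],y,66))
```

```text
[495.79062581 -35.15093224   8.        ] [ 512.92181257 -133.23613222    8.        ] 99.56999556196983 ctr [504.35621919 -84.19353223   8.        ] yaw 0.17291204774295404
ends [491.99626824 -10.55330957   8.        ] [ 517.00927423 -157.73379646    8.        ] [504.50277123 -84.14355302   8.        ]
top [501.73673849 -71.49225181  66.        ]
top [504.72955849 -88.02567905  66.        ]
top [ 507.67548366 -105.00705305   66.        ]
```

move_arm --dp '[[1, 15, 0], [1, 25, 0], [0, 20, -10], [0, 6, -20], [0, 0, -25], [0, 0, -10], [0, 0, 0], [0, 0, 0]]' --rotation '[[0, 0, 0.014], [0, 0, 0.014], [0, 0, 0], [0, 0, 0], [0, 0, 0], [0, 0, 0], [0, 0, 0], [0, 0, 0]]' --hand '[0, 0, 0, 0, 0, 0, 0, 0]'

```text
clock: 7.28
eef_pos: [504.6, -83.7, 152.2]
eef_rot: [3.14, 0.0, 1.743]
wrist_force: [-0.8, 0.5, -0.5]
finger_gap: 21.7
finger_force: 40.0
```

move_arm --dp '[[-0.5, 0, -10], [0, 0, -12], [0, 0, -10], [0, 0, -8], [0, 0, -6], [0, 0, 0], [0, 0, 0]]' --rotation '[[0, 0, 0], [0, 0, 0], [0, 0, 0], [0, 0, 0], [0, 0, 0], [0, 0, 0], [0, 0, 0]]' --hand '[0, 0, 0, 0, 0, 0, 0]'

```text
clock: 8.15
eef_pos: [503.8, -83.9, 105.6]
eef_rot: [3.141, 0.0, 1.743]
wrist_force: [0.1, 0.1, -0.7]
finger_gap: 21.7
finger_force: 40.0
```

Run:
```python
from h import *
d=shot('scene','s4.png')['image'];w=shot('wrist','w4.png')['image'];t=shot('top','t4.png')['image']
o=np.zeros((400,800,3),np.uint8);o[:,:400]=cv2.resize(d[200:300,250:350],(400,400));o[:,400:]=cv2.resize(w[120:320,220:420],(400,400))
cv2.imwrite('pics/c4.png',o[:,:,::-1]);print(manip.read_state()['wrist_force'],manip.read_state()['moment'])
```

```text
[-0.17983519  0.49303671 -0.44875636] [-0.12314069  0.06207306 -0.03245771]
```

View pics/c4.png

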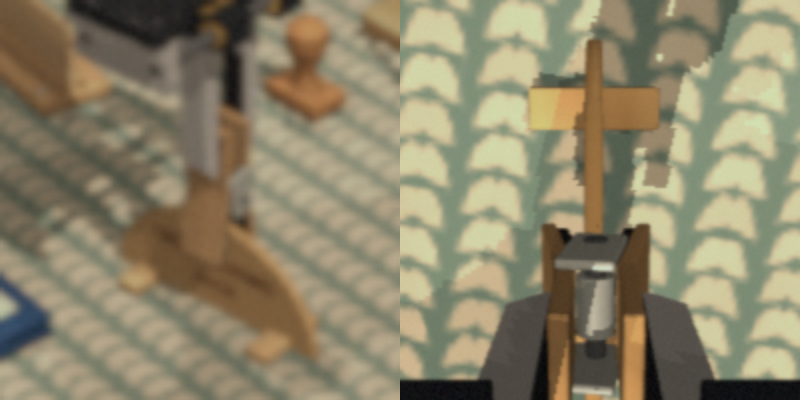

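The open jaws straddle the board, centred on the arch, and the wrist force is about zero. Releasing.

move_arm --dp '[[0, 0, 0], [0, 0, 0], [0, 0, 0], [0, 0, 0], [0, 0, 0], [0, 0, 0], [0, 0, 0], [0, 0, 0]]' --rotation '[[0, 0, 0], [0, 0, 0], [0, 0, 0], [0, 0, 0], [0, 0, 0], [0, 0, 0], [0, 0, 0], [0, 0, 0]]' --hand '[0.3, 0.35, 0.4, 0.5, 0.6, 0.7, 0.85, 1]'

```text
clock: 9.3
eef_pos: [503.7, -83.9, 105.3]
eef_rot: [-3.142, -0.0, 1.743]
wrist_force: [-0.5, -0.5, 0.4]
finger_gap: 82.3
finger_force: 0.0
```

move_arm --dp '[[0, 0, 10], [0, 0, 25], [0, 0, 30], [0, 0, 30], [0, 0, 10], [0, 0, 0]]' --rotation '[[0, 0, 0], [0, 0, 0], [0, 0, 0], [0, 0, 0], [0, 0, 0], [0, 0, 0]]' --hand '[1, 1, 1, 1, 1, 1]'

```text
clock: 10.05
eef_pos: [503.7, -83.9, 210.4]
eef_rot: [3.141, 0.0, 1.743]
wrist_force: [-0.4, -0.8, -0.8]
finger_gap: 93.9
finger_force: 0.0
```

Run:
```python
from h import *
w=shot('wrist','w5.png')['image'];d=shot('scene','s5.png')['image']
s=manip.read_state();print(s['eef_pos'],s['eef_rot'])
o=np.zeros((480,800,3),np.uint8);o[:,:480]=cv2.resize(w[120:320,220:420],(480,480));o[:320,480:]=cv2.resize(d[200:300,250:350],(320,320))
cv2.imwrite('pics/c5.png',o[:,:,::-1])
```

```text
[503.29364083 -83.81436534 209.25349688] [-3.14009591e+00 -6.27045626e-04  1.74277801e+00]
```

View pics/c5.png

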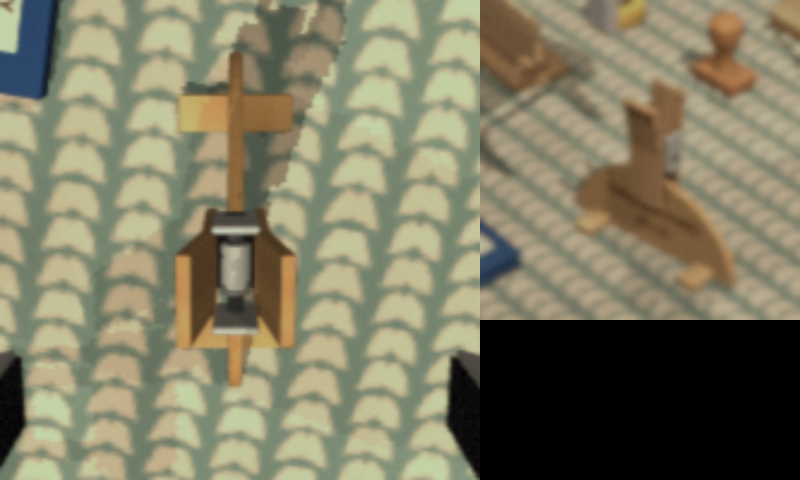

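The clip is closed on the middle of the sign and the sign stands upright (clip column 318 = tool axis). I'll turn the gripper 90° for the cheeks.

move_arm --dp '[[0, 0, 0], [0, 0, 0], [0, 0, 0], [0, 0, 0], [0, 0, 0], [0, 0, 0], [0, 0, 0], [0, 0, 0], [0, 0, 0], [0, 0, 0]]' --rotation '[[0, 0, -0.165], [0, 0, -0.165], [0, 0, -0.165], [0, 0, -0.165], [0, 0, -0.165], [0, 0, -0.165], [0, 0, -0.165], [0, 0, -0.165], [0, 0, -0.165], [0, 0, -0.085]]' --hand '[1, 1, 1, 1, 1, 1, 1, 1, 1, 1]'

```text
clock: 11.4
eef_pos: [503.3, -83.8, 209.1]
eef_rot: [-3.141, 0.002, 0.169]
wrist_force: [-0.5, 0.3, 0.5]
finger_gap: 93.6
finger_force: 0.0
```

Run:
```python
from h import *
c=ld('w5.png')
g=lambda x,y,z:onz(c,220+x/2.4,120+y/2.4,z).round(1)
print('levers',g(177,255,136),g(177,348,136),g(296,253,136),g(296,347,136),g(236,301,136))
print('cheeks',g(235,222,110),g(235,320,110))
s=manip.read_state();print(s['eef_pos'],s['eef_rot'],s['joints'])
```

```text
levers [485.1 -72.4 136. ] [ 489.6 -101.5  136. ] [520.3 -65.6 136. ] [525.9 -94.9 136. ] [505.1 -83.5 136. ]
cheeks [501.4 -64.1 110. ] [507.1 -97.2 110. ]
[503.30093612 -83.80955842 209.09570771] [-3.14079732e+00  1.85790661e-03  1.68759730e-01] [-2.36798437e-01  2.09435152e-01  1.62570536e+00 -2.26180011e-06
  1.30847312e+00  1.16523949e+00]
```

move_arm --dp '[[1, 0.5, -15], [0, 0, -30], [0, 0, -30], [0, 0, -25], [0, 0, -15], [0, 0, -12], [0, 0, 0]]' --rotation '[[0, 0, 0], [0, 0, 0], [0, 0, 0], [0, 0, 0], [0, 0, 0], [0, 0, 0], [0, 0, 0]]' --hand '[1, 1, 1, 1, 1, 1, 1]'

```text
clock: 12.28
eef_pos: [504.4, -83.3, 82.7]
eef_rot: [-3.141, 0.001, 0.173]
wrist_force: [0.4, -0.1, -0.4]
finger_gap: 93.8
finger_force: 0.0
```

move_arm --dp '[[0, 0, 0], [0, 0, 0], [0, 0, 0], [0, 0, 0], [0, 0, 0], [0, 0, 0], [0, 0, 0], [0, 0, 0]]' --rotation '[[0, 0, 0], [0, 0, 0], [0, 0, 0], [0, 0, 0], [0, 0, 0], [0, 0, 0], [0, 0, 0], [0, 0, 0]]' --hand '[0.7, 0.55, 0.5, 0.45, 0.42, 0.4, 0.38, 0.36]' --newtons 40

```text
clock: 13.28
eef_pos: [504.7, -83.4, 83.3]
eef_rot: [3.142, 0.0, 0.173]
wrist_force: [-0.6, 0.0, -0.3]
finger_gap: 37.6
finger_force: 40.0
```

Gripped at 37.6 mm on the cheeks. Lifting slowly.

move_arm --dp '[[0, 0, 4], [0, 0, 8], [0, 0, 14], [0, 0, 18], [0, 0, 18], [0, 0, 16], [0, 0, 12], [0, 0, 7], [0, 0, 3], [0, 0, 0]]' --rotation '[[0, 0, 0], [0, 0, 0], [0, 0, 0], [0, 0, 0], [0, 0, 0], [0, 0, 0], [0, 0, 0], [0, 0, 0], [0, 0, 0], [0, 0, 0]]' --hand '[0.3, 0.3, 0.3, 0.3, 0.3, 0.3, 0.3, 0.3, 0.3, 0.3]'

```text
clock: 14.52
eef_pos: [504.6, -83.4, 183.1]
eef_rot: [-3.141, 0.0, 0.173]
wrist_force: [0.2, -0.0, -2.0]
finger_gap: 37.5
finger_force: 40.0
```

move_arm --dp '[[0, 0, 0], [0, 0, 0], [0, 0, 0], [0, 0, 0], [0, 0, 0], [0, 0, 0], [0, 0, 0], [0, 0, 0]]' --rotation '[[0, 0, 0], [0, 0, 0], [0, 0, 0], [0, 0, 0], [0, 0, 0], [0, 0, 0], [0, 0, 0], [0, 0, 0]]' --hand '[0.3, 0.3, 0.3, 0.3, 0.3, 0.3, 0.3, 0.3]'

```text
clock: 15.52
eef_pos: [504.7, -83.4, 183.4]
eef_rot: [-3.142, -0.0, 0.173]
wrist_force: [0.1, -0.9, -1.3]
finger_gap: 37.3
finger_force: 40.0
```

Run:
```python
from h import *
a=shot('scene','s6.png')['image'];b=ld('s5.png')['image'].astype(int)
# sign moved? project old/new sign base centre and check wood colour mask under the gripper
hsv=cv2.cvtColor(a,cv2.COLOR_RGB2HSV);m=cv2.inRange(hsv,(8,90,50),(20,255,255))
m[:, :250]=0;m[:,345:]=0;m[:150]=0;m[300:]=0
n,l,st,ce=cv2.connectedComponentsWithStats(m)
print([(st[i].tolist(),ce[i].round().tolist()) for i in range(1,n) if st[i,4]>60])
c=ld('s6.png');fx,fy,cx,cy=c['K']
y=.171
for X in [(0,76,0),(0,-76,0),(0,0,66),(25,50,0),(-25,-50,0)]:
    for z in(0,100):
        W=np.array([504.5+np.cos(y)*X[0]-np.sin(y)*X[1],-84+np.sin(y)*X[0]+np.cos(y)*X[1],X[2]+z]);p=c['R']@W+c['t'];print(X,z,(p[0]/p[2]*fx+cx).round(),(p[1]/p[2]*fy+cy).round())
s=manip.read_state();print(s['eef_pos'],s['wrist_force'],s['moment'])
```

```text
[([284, 157, 29, 15, 136], [295.0, 164.0]), ([314, 158, 13, 8, 64], [320.0, 161.0]), ([250, 187, 28, 42, 598], [260.0, 212.0]), ([278, 187, 53, 69, 1490], [304.0, 226.0]), ([316, 203, 21, 27, 296], [326.0, 218.0])]
(0, 76, 0) 0 280.0 263.0
(0, 76, 0) 100 279.0 230.0
(0, -76, 0) 0 329.0 289.0
(0, -76, 0) 100 330.0 254.0
(0, 0, 66) 0 304.0 254.0
(0, 0, 66) 100 304.0 217.0
(25, 50, 0) 0 295.0 263.0
(25, 50, 0) 100 295.0 229.0
(-25, -50, 0) 0 313.0 290.0
(-25, -50, 0) 100 314.0 255.0
[504.6899442  -83.39021559 183.3537482 ] [-0.65651132 -0.02955414 -0.38710384] [-0.05334595  0.11041869  0.03859993]
```

The wood blob spans columns 278 to 331 with its bottom at 256. That matches the sign raised 100 mm and level, so I'm handing in.

```bash
python3 -c "
from h import *
print(manip.sign_off())"
```

```text
the job is handed in; nothing more can be done
None
```

I moved the clip from its strip to the middle of the sign's top edge and handed the job in with the sign hanging level, about 100 mm up, held only by the clip. The hand-in call returned no verdict; the last camera check matched a level 100 mm lift.

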